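Find where the drilling fixture's slide binds, back off and clamp it

TASK

Slide the fixture's carriage along its rail towards the loose stop shoe and on, pushing the shoe ahead of it, until you feel the carriage begin to bind; do not force it any further. Then draw the carriage back until there is a gap of about 20 mm between it and the shoe, which stays where the carriage left it (never move the shoe with the gripper), and press the carriage's clamp lever down flat. Leave the castings and the bush where they are.

Things in the scene. Friction and masses are not known exactly. Their poses are not given: they have to be found in the camera images.
- fixture: Rust-brown steel base plate, 250 x 450 x 12 mm, fixed to the table. Origin: on its underside, below the rail's middle; the plate reaches 85 mm to -x, 165 mm to +x, 225 mm to either side in y. Its y axis runs along the rail, z up. Place and yaw (up to 0.2 rad) vary.
- rail: Steel rail along the fixture's y, 60 mm wide, 420 mm long, top 34 mm above the table; end blocks 20 mm long, top 54 mm. Origin: underside centre. A hidden tight spot, to be felt only, binds the carriage when its centre gets 0 to 90 mm to +y of the rail's middle: the push along the rail jumps to about 8 N (6 when stopped), then grows 0.7 N per mm. A push of 17 N (13 mm in) is forcing it.
- carriage: Aluminium carriage sliding along the rail (y), cannot lift off: deck 130 (x) x 70 (y) x 18 mm, top 53 mm above the table, with an upright dark grip post and a clamp lever. Starts 90 to 140 mm to -y of the rail's middle. Origin: deck centre, at the rail's top face (z 34 mm). Drag 2 N, 3 N with the shoe (0 to 2 when stopped); it stays where it is left.
- carriage_grip (a point): Point in the carriage's grip post: an upright dark steel block, 20 mm (x) by 30 mm (y), standing 45 mm up from the deck, top 98 mm above the table, centred 30 mm to the +x side of the carriage's centre line. The point is 79 mm above the table, on the post's axis; axes as the fixture.
- carriage_front (a point): Middle of the carriage's +y face, the face that pushes the shoe (44 mm above the table); axes as the fixture.
- shoe: Stop shoe: a dark steel bar across the rail ahead (+y) of the carriage, 90 mm (x) by 16 mm (y) by 18 mm, top 53 mm above the table. It slides on the rail with 1 N of drag and stays where it is left; only the carriage pushes it. Origin: on the rail's top, at its centre. It always starts clear of the carriage and short of the tight spot.
- shoe_back (a point): Middle of the shoe's -y face, which faces the carriage (44 mm above the table). The gap is the distance along the rail from carriage_front to this point.
- lever (a joint): Clamp lever on the carriage, pointing to -x, hinged about a line along the rail 45 mm to -x of the carriage's centre, 64 mm above the table. 0 = raised 0.7 rad above level; 0.7 = flat (level, against its stop). Starts at 0 to 0.12. About 3 N down on the ball moves it; it stays where it is left.
- lever_ball (a point): Centre of the black ball, 20 mm in diameter, at the lever's end, 65 mm from the hinge. It swings down and away from the carriage as the lever is pressed: raised it is 95 mm to -x of the carriage's centre and 106 mm above the table, flat it is 110 mm to -x and 64 mm above the table.
- casting_a: Grey iron casting, a bored cylinder 56 mm in diameter and 70 mm tall, standing loose on the plate's +x strip, beyond the rail. Bystander. Origin: underside centre.
- bush: Steel bush, a ring 36 mm in diameter and 30 mm tall, standing loose on the plate's +x strip. Bystander. Origin: underside centre.
- casting_b: Another such casting on the table, to the left. Bystander.
- casting_c: Another such casting on the table, to the right. Bystander.

How it is judged:
By the outcome, as a careful person would: the job done as asked, in the order asked, and still so for the second after the job is handed in, with the robot touching nothing.
It also fails if it takes over 64 s, if anything falls off the work surface, if the arm or the gripper's body presses on something with over 40 N, if the wrist force passes 120 N, or if a joint passes its speed limit or range.

ROBOT

A 6-joint arm with a two-finger parallel gripper is mounted at the origin on the work surface. World frame = base frame: x ahead of the robot, y to its left, z up, the work surface at z = 0. Lengths are in mm, angles in rad, forces in N, time in s.
With the tool pointing down it reaches from about 375 to 750 mm from the base axis. Payload 9 kg.
Tool frame: the origin (TCP) lies midway between the tips of the shut fingers; the grasp point (between the pads) lies 19 mm behind it; z points along the fingers, y is the line along which they close (so a half turn about z gives the same grasp; the last joint's range is limited). The gripper opens to 85 mm and grips with 20 to 120 N. Pads are 22 mm wide; open, the fingers measure 114 mm over their backs; the gripper's body (76 mm by 85 mm) begins 54 mm behind the grasp point. The pads swing forward as they close: fully open they stand 13 mm farther back than shut.
Start: joints at [-1.391, 0.104, 0.097, 1.564, 0, 1.353], TCP at [232.447, -553.177, 231.331] pointing down, gripper open.
Joint ranges: [-2.99, 2.99], [-0.84, 1.86], [-1.1, 1.16], [-1.84, 2.11], [-1.51, 1.56], [-3.14, 3.14]. Speed limits (rad/s): [2.22, 2.22, 2.57, 3.14, 3.14, 3.14].

INTERFACE

Orientations are given as a unit quaternion [x, y, z, w].
In Python, from bench import status, imaging, ctrl gives the robot as it stands.
- The arm moves only by the tool jog_arm, never from a script. Its argument "rows" is a list of rows, each a list of 7 numbers: the shift along the tool's x, y, z in fractions of the full range, 1 being 1000 mm, then the turn, a rotation vector about the tool's x, y, z in parts of the range, where 1.0 means pi/2 rad, then the closure, from 0 (fully open) to 1 (shut). In form: [[x, y, z, ax, ay, az, claw], ...]. A call has 1 to 8 rows; each row is the pose to reach, as a shift and turn from the pose commanded when the call began, along the tool's axes at that moment; what a row does not reach only later rows make up. A row lasts 1/10 s, in which the tool goes at most 50 mm and 8.59 degrees, less where a joint would pass 70% of its speed; a pose out of reach is approached as far as the arm can. No shift or turn number may pass 1 either way. A call with a gripper value outside its range is refused whole. The fingers move at their own pace and stop on an object; "newtons" is the grip in N (left out, the last holds). Time passes only in rows, so rows that repeat a pose let the fingers close. It gives the time, the measured TCP pose, the force, the opening and the grip force at its end, in the units of the state.
- status.get_state(): the state, without advancing time (a new reading comes with each control period).
- imaging.capture(name): name is "scene" or "top" or "wrist"; returns a dict with "color" (420x560x3 uint8, red, green, blue), "mtx" (3x3 intrinsics, pixels), "rvec" (rotation vector, rad) and "tvec" (3), from world to camera coordinates, as OpenCV has them; the wrist camera has in their place "T_tool_cam" (4x4, takes a point from camera to tool coordinates, whose origin is the TCP and whose axes are the flange's). Camera axes: x right, y down, z forward; pixel columns grow to the right and rows downward; lengths in mm; the calibration is good to about 2 mm. A picture is of the moment at which its call begins: read the wrist's pose just before it. There is no depth.
- ctrl.hand_in(): hands the job in; it is judged then, once.
Trained networks look in the newest picture that a camera, given by its name, has taken for a name from the list of things; names that differ only in an ending like _2 or _b are one class to them, and where a whole thing is asked for, a point or a joint stands for the part that bears it (a point fixed in the world has none). Each returns a list of dicts, best first, with "score" (0 to 1); they miss things now and then, are a little off and sometimes report something else, mostly with a low value. They report only what shows in the picture. A call takes as long as a camera call.
- imaging.spot_in(camera, target): "position" ([column, row] in pixels, amid what is visible of it).
The state is a dict: "t": time; "joints": joint angles; "joint_vel": joint speeds; "effort": joint torques, N m; "tool_pos": TCP position; "eef_rot": TCP orientation; "ft_force": force on the tool from outside, world axes, zero at the start; "ft_torque": the same for the moment, N m; "width": opening from 0.0 (shut) to 1.0 (fully open); "gripper_force": force on a finger pad.
Only numpy, scipy, OpenCV 4.12 (cv2) and the standard library are available. Lean on these libraries where they do the work, as an engineer would, in place of code of your own. Each camera call takes 0.05 s, during which the arm holds its last target. There are 200 camera calls.

## Working session

There is one attempt and no reset: what is moved stays moved. The work goes in short steps, Python scripts to look and compute and a tool call to move; the robot and the scene stay as the last step left them, time stands still between calls to the robot, and variables do not carry over. Pictures are saved under pics/ and viewed, at most 10 in all, crops included, and the job is handed in when it is done.

Besides the shell and the picture viewer there is one more tool, called after ">>>" as name(argument=value, ...) on one line, values as JSON. jog_arm: Moves the arm, as the interface text tells. Its arguments: {"type":"object","properties":{"rows":{"type":"array"},"newtons":{"type":"number"}},"required":["rows"]}

```bash
mkdir -p pics; cat > h.py <<'E'
import numpy as np, cv2
from scipy.spatial.transform import Rotation as R
from bench import status, imaging, ctrl
def cap(n,f=None):
    c=imaging.capture(n)
    if f: cv2.imwrite('pics/'+f,c['color'][:,:,::-1])
    return c
def proj(c,p):
    return cv2.projectPoints(np.array(p,float).reshape(-1,3),np.array(c['rvec'],float),np.array(c['tvec'],float),np.array(c['mtx'],float),None)[0].reshape(-1,2)
def back(c,uv,z):
    Rm=cv2.Rodrigues(np.array(c['rvec'],float))[0];t=np.array(c['tvec'],float).ravel()
    d=Rm.T@np.linalg.inv(c['mtx'])@np.array([uv[0],uv[1],1.]);o=-Rm.T@t
    return o+d*(z-o[2])/d[2]
E
python3 - <<'E'
from h import *
s=status.get_state();print(s)
for n in('top','scene'):
    c=cap(n,n+'0.png');print(n,c['rvec'],c['tvec'],c['mtx'])
    for t,z in(('fixture',12),('rail',34),('carriage',53),('carriage_grip',98),('carriage_front',44),('shoe',53),('shoe_back',44),('lever_ball',106),('lever',85),('casting_a',70),('bush',30)):
        for r in imaging.spot_in(n,t)[:4]: print(n,t,round(r['score'],2),np.round(r['position'],1),back(c,r['position'],z).round(1))
E
```

```text
{'t': 0.0, 'joints': array([-1.39072084e+00,  1.04694692e-01,  9.64793296e-02,  1.56388713e+00,
       -6.38888530e-06,  1.35307337e+00]), 'joint_vel': array([-0.00048184,  0.00110862, -0.0013383 ,  0.00206268,  0.00066336,
        0.00094454]), 'effort': array([-4.49159070e-04, -5.56927872e+01,  5.03650832e+01,  1.66797952e-02,
       -4.18753143e-04,  3.56951375e-06]), 'tool_pos': array([ 232.36873868, -552.82631627,  230.53055286]), 'eef_rot': array([ 9.80284466e-01,  1.97590334e-01,  9.09883800e-06, -6.53026239e-04]), 'ft_force': array([-0.02973179,  0.89736457, -0.06290117]), 'ft_torque': array([ 0.01013322, -0.0110174 , -0.0007392 ]), 'gripper_force': 0.0, 'width': 0.9980661418209368}
top [ 2.13744404 -2.14542176  0.12761744] [  18.59086998  582.0701922  1649.33979617] [[545.86267728   0.         276.24505441]
 [  0.         545.86267728 212.9863314 ]
 [  0.           0.           1.        ]]
top fixture 0.89 [276.8 195.3] [642.5  15.1  12. ]
top fixture 0.65 [312.7 202.7] [618.2 -98.1  12. ]
top rail 0.58 [260.9 208. ] [598.9  64.3  34. ]
top carriage 0.57 [311.3 203.3] [609.
[... 935 characters left out ...]
.94 [278.3 260. ] [622.5 -96.6  53. ]
scene carriage 0.6 [305.7 242.2] [626.3 -10.   53. ]
scene carriage_grip 0.59 [277.5 262.4] [ 661.  -135.1   98. ]
scene carriage_front 0.75 [280.4 266.1] [ 632.9 -100.6   44. ]
scene shoe 0.55 [304.3 242.5] [624.6 -13.   53. ]
scene shoe_back 0.78 [299.3 246.2] [618.1 -23.2  44. ]
scene lever_ball 0.5 [249.7 234.2] [ 558.9 -120.6  106. ]
scene lever 0.55 [251.6 234. ] [ 541.7 -101.5   85. ]
scene casting_a 0.97 [345.9 150.7] [439.6 380.1  70. ]
scene casting_a 0.72 [365.4 249.6] [752.2  48.2  70. ]
scene casting_a 0.58 [138.6 342.4] [ 605.7 -429.1   70. ]
scene bush 0.68 [325.1 299.5] [759.3 -96.   30. ]
scene bush 0.51 [275.5 266.6] [615.6 -99.6  30. ]
```

```bash
python3 - <<'E'
import cv2
a=cv2.imread('pics/top0.png')[120:270,180:380];cv2.imwrite('pics/topc.png',cv2.resize(a,None,fx=4,fy=4,interpolation=cv2.INTER_CUBIC))
a=cv2.imread('pics/scene0.png')[170:350,210:430];cv2.imwrite('pics/scenec.png',cv2.resize(a,None,fx=3.3,fy=3.3,interpolation=cv2.INTER_CUBIC))
E
```

```text
(no output)
```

View pics/topc.png

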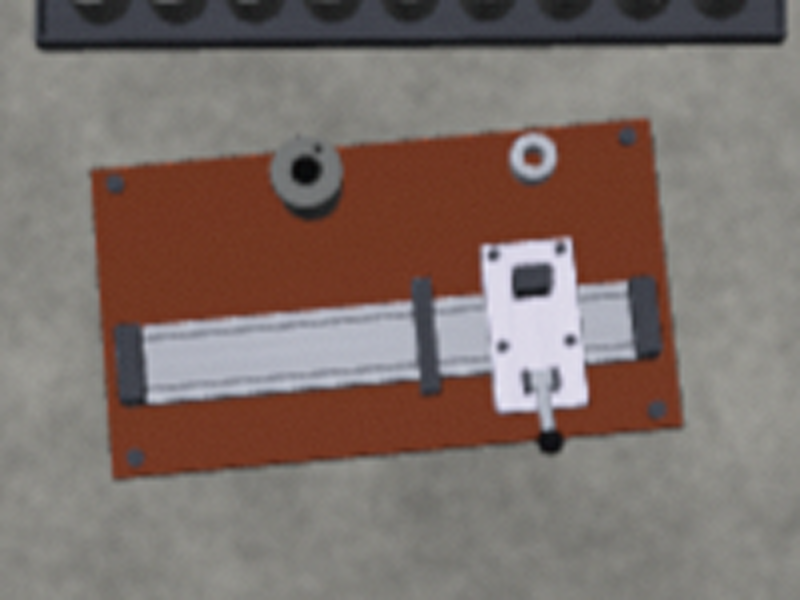

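View pics/scenec.png

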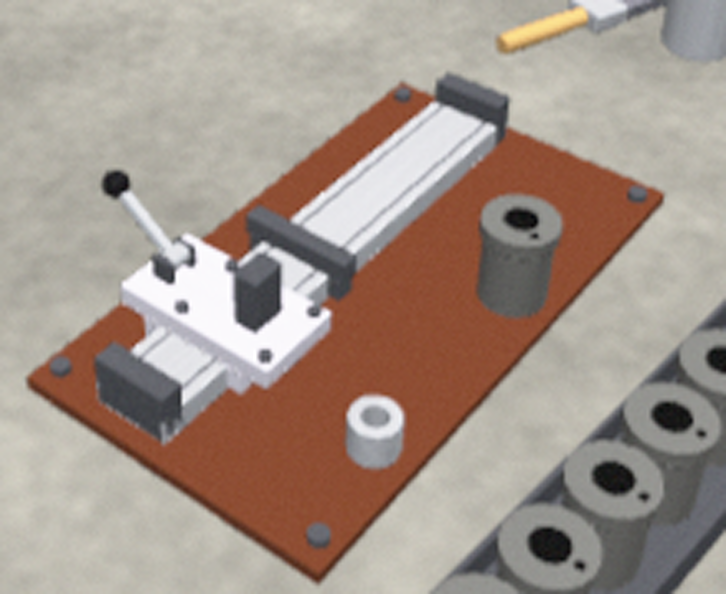

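The top view shows the whole fixture, with plate corners at crop pixels (92,170), (650,119), (682,427) and (114,479). The post is near (532,280), the shoe near (427,335), and the ball near (549,441). The lever is raised and the castings are clear of the rail.

```bash
cat >> h.py <<'E'
def F(fit,p):  # fixture local -> world
    x,y,a=fit;p=np.atleast_2d(np.array(p,float));c,s=np.cos(a),np.sin(a)
    return np.c_[x+c*p[:,0]-s*p[:,1],y+s*p[:,0]+c*p[:,1],p[:,2]]
E
python3 - <<'E'
from h import *
from scipy.optimize import least_squares
c=imaging.capture('top')
k=lambda q,s,o:(np.array(q,float)+.5)/s-.5+np.array(o)
px=k([(92,170),(650,119),(682,427),(114,479),(118,326),(655,276),(659,355),(123,405)],4,(180,120))
loc=[(165,225,12),(165,-225,12),(-85,-225,12),(-85,225,12),(30,210,54),(30,-210,54),(-30,-210,54),(-30,210,54)]
f=least_squares(lambda v:(proj(c,F(v,loc))-px).ravel(),[600,0,0]);print(f.x,f.fun.round(1).reshape(-1,2).tolist())
fit=f.x;np.save('fit.npy',fit)
def loc_(q,z):
    w=back(c,k(q,4,(180,120)),z);d=w[:2]-fit[:2];a=fit[2];return np.array([np.cos(a)*d[0]+np.sin(a)*d[1],-np.sin(a)*d[0]+np.cos(a)*d[1]]).round(1)
for n,q,z in[('post',(532,278),98),('deck',(481,245),53),('deck',(571,237),53),('deck',(588,406),53),('deck',(497,413),53),('ball',(550,440),106),('shoe',(421,280),53),('shoe',(430,393),53),('casting',(306,170),82),('bush',(533,156),42)]:print(n,loc_(q,z))
E
```

```text
[6.06491892e+02 1.48608924e+01 8.69599193e-02] [[-0.4, 0.0], [0.3, -0.1], [0.8, 0.4], [-0.3, 0.4], [-1.1, 0.0], [0.3, 0.1], [1.3, -0.5], [-0.9, -0.5]]
post [  29.8 -112. ]
deck [ 67.3 -78.2]
deck [  67.1 -148.1]
deck [ -65.1 -147.7]
deck [-64.1 -77.9]
ball [ -93.9 -112.7]
shoe [ 44.2 -29.5]
shoe [-44.  -28.3]
casting [132.2  50.7]
bush [ 136.3 -125.9]
```

Units first: shifts go in shares of 1000 mm and turns go in shares of pi/2 rad. So 559 mm / 1000 = 0.559, -262 mm / 1000 = -0.262, 0.311 rad / 1.5708 = 0.198.

>>> jog_arm(rows=[[0.559, -0.262, 0, 0, 0, 0.198, 0], [0.559, -0.262, 0, 0, 0, 0.198, 0], [0.559, -0.262, 0, 0, 0, 0.198, 0], [0.559, -0.262, 0, 0, 0, 0.198, 0], [0.559, -0.262, 0, 0, 0, 0.198, 0], [0.559, -0.262, 0, 0, 0, 0.198, 0], [0.559, -0.262, 0, 0, 0, 0.198, 0], [0.559, -0.262, 0, 0, 0, 0.198, 0]])

```text
t: 2.05
tool_pos: [500.7, -255.8, 231.6]
eef_rot: [0.999, 0.043, 0.0, 0.0]
ft_force: [0.7, -0.4, 0.9]
width: 0.998
gripper_force: 0.0
```

```bash
cat >> h.py <<'E'
def to(p,a=None):
    s=status.get_state();Rm=R.from_quat(s['eef_rot']).as_matrix();x=Rm[:,0]
    d=Rm.T@(np.array(p)-s['tool_pos']);yaw=np.arctan2(x[1],x[0])
    print('t',round(s['t'],2),'pos',s['tool_pos'].round(1),'yaw',yaw.round(4),'d',d.round(1),'az',None if a is None else round(yaw-a,4),'tilt',Rm[:,2].round(3),'F',s['ft_force'].round(2),'w',round(s['width'],3),'v',abs(s['joint_vel']).max().round(3))
E
python3 -c "
from h import *
fit=np.load('fit.npy');p=F(fit,(30,-112.6,60))[0];print(p);to(p,fit[2])"
```

```text
[646.15788353 -94.70812285  60.        ]
t 2.05 pos [ 500.7 -255.8  231.6] yaw 0.0868 d [ 158.8 -148.   171.6] az -0.0002 tilt [ 0.001 -0.001 -1.   ] F [ 0.74 -0.37  0.93] w 0.998 v 0.92
```

Converted, 159 mm / 1000 = 0.159, -148 mm / 1000 = -0.148.

>>> jog_arm(rows=[[0.159, -0.148, 0, 0, 0, 0, 0], [0.159, -0.148, 0, 0, 0, 0, 0], [0.159, -0.148, 0, 0, 0, 0, 0], [0.159, -0.148, 0.02, 0, 0, 0, 0], [0.159, -0.148, 0.06, 0, 0, 0, 0], [0.159, -0.148, 0.1, 0, 0, 0, 0], [0.159, -0.148, 0.1, 0, 0, 0, 0], [0.159, -0.148, 0.1, 0, 0, 0, 0]])

```text
t: 2.85
tool_pos: [644.6, -96.4, 131.8]
eef_rot: [0.999, 0.043, -0.001, -0.0]
ft_force: [0.8, -0.8, 1.2]
width: 1.002
gripper_force: 0.0
```

```bash
python3 - <<'E'
from h import *
fit=np.load('fit.npy');p=F(fit,(30,-112.6,60))[0];to(p,fit[2])
s=status.get_state();w=imaging.capture('wrist');cv2.imwrite('pics/w1.png',w['color'][:,:,::-1])
T=np.eye(4);T[:3,:3]=R.from_quat(s['eef_rot']).as_matrix();T[:3,3]=s['tool_pos']
M=np.linalg.inv(T@np.array(w['T_tool_cam']))
def pj(p): q=M[:3,:3]@p+M[:3,3];u=w['mtx']@q;return u[:2]/u[2]
for x in(20,40):
  for y in(-15,15): print('post corner',pj(F(fit,(x,-112.6+y,98))[0]).round(1))
for t in('carriage_grip','lever_ball','shoe'): print(t,[(round(r['score'],2),np.round(r['position'])) for r in imaging.spot_in('wrist',t)[:2]])
E
```

```text
t 2.85 pos [644.6 -96.4 131.8] yaw 0.0866 d [ 1.7 -1.6 71.8] az -0.0004 tilt [-0.001  0.    -1.   ] F [ 0.78 -0.75  1.21] w 1.002 v 0.051
post corner [300.7 255.5]
post corner [249.3 255.5]
post corner [301.5 223.8]
post corner [248.4 223.9]
carriage_grip [(0.7, array([276., 232.]))]
lever_ball [(0.85, array([272., 337.]))]
shoe [(0.81, array([160., 224.]))]
```

View pics/w1.png

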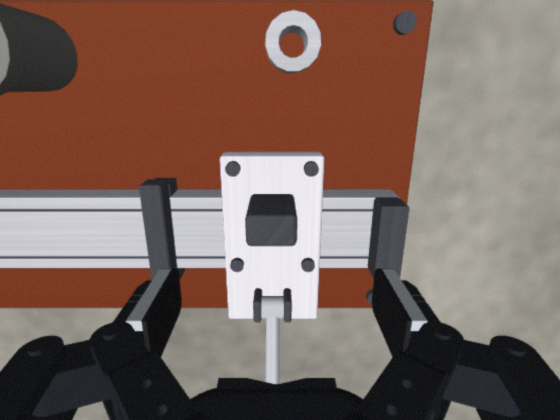

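The wrist view shows the post's top face centred near (271,232), between the open fingers. That is within about 3 mm of the prediction, so I'll nudge slightly and descend.

Converted, 73 mm / 1000 = 0.073, 60 mm / 1000 = 0.06.

>>> jog_arm(rows=[[0.003, -0.0025, 0, 0, 0, 0, 0], [0.003, -0.0025, 0.02, 0, 0, 0, 0], [0.003, -0.0025, 0.04, 0, 0, 0, 0], [0.003, -0.0025, 0.06, 0, 0, 0, 0], [0.003, -0.0025, 0.073, 0, 0, 0, 0], [0.003, -0.0025, 0.073, 0, 0, 0, 0.3], [0.003, -0.0025, 0.073, 0, 0, 0, 0.5], [0.003, -0.0025, 0.073, 0, 0, 0, 0.6]], newtons=40)

```text
t: 3.85
tool_pos: [648.8, -93.9, 59.9]
eef_rot: [0.999, 0.043, 0.001, 0.0]
ft_force: [-0.2, -0.2, 0.2]
width: 0.518
gripper_force: 0.0
```

>>> jog_arm(rows=[[0, 0, 0, 0, 0, 0, 0.7], [0, 0, 0, 0, 0, 0, 0.8], [0, 0, 0, 0, 0, 0, 1], [0, 0, 0, 0, 0, 0, 1], [0, 0, 0, 0, 0, 0, 1], [0, 0, 0, 0, 0, 0, 1], [0, 0, 0, 0, 0, 0, 1]], newtons=40)

```text
t: 4.55
tool_pos: [648.7, -93.9, 59.8]
eef_rot: [0.999, 0.043, 0.001, 0.0]
ft_force: [-0.5, 0.1, 6.0]
width: 0.342
gripper_force: 41.2
```

```bash
cat >> h.py <<'E'
def st():
    s=status.get_state();fit=np.load('fit.npy');a=fit[2];c,n=np.cos(a),np.sin(a)
    d=s['tool_pos'][:2]-fit[:2];f=s['ft_force']
    print('t',round(s['t'],2),'local',(c*d[0]+n*d[1]).round(2),(-n*d[0]+c*d[1]).round(2),s['tool_pos'][2].round(1),'F along',(-n*f[0]+c*f[1]).round(2),'Fx',(c*f[0]+n*f[1]).round(2),'Fz',f[2].round(2),'w',(85*s['width']).round(1),'g',round(s['gripper_force'],1))
E
python3 -c "
from h import *
st();to([0,0,0],np.load('fit.npy')[2])"
```

```text
Traceback (most recent call last):
  File "h.py", line 24, in st
    print('t',round(s['t'],2),'local',(c*d[0]+n*d[1]).round(2),(-n*d[0]+c*d[1]).round(2),s['tool_pos'][2].round(1),'F along',(-n*f[0]+c*f[1]).round(2),'Fx',(c*f[0]+n*f[1]).round(2),'Fz',f[2].round(2),'w',(85*s['width']).round(1),'g',round(s['gripper_force'],1))
                                                                                                                                                                                                            ^^^^^^^^^^^^^^^^^^^^^
AttributeError: 'float' object has no attribute 'round'
```

Converted, -40 mm / 1000 = -0.04, -39 mm / 1000 = -0.039.

>>> jog_arm(rows=[[0, -0.003, 0, 0, 0, 0, 1], [0, -0.009, 0, 0, 0, 0, 1], [0, -0.016, 0, 0, 0, 0, 1], [0, -0.023, 0, 0, 0, 0, 1], [0, -0.03, 0, 0, 0, 0, 1], [0, -0.036, 0, 0, 0, 0, 1], [0, -0.039, 0, 0, 0, 0, 1], [0, -0.04, 0, 0, 0, 0, 1]])

```text
t: 5.35
tool_pos: [645.2, -54.0, 59.8]
eef_rot: [0.999, 0.043, 0.001, 0.001]
ft_force: [-0.6, -2.4, 5.9]
width: 0.347
gripper_force: 41.3
```

```bash
sed -i "s/(85\*s\['width'\]).round(1)/round(85*s['width'],1)/" h.py
python3 -c "
from h import *
st();to([0,0,0],np.load('fit.npy')[2])"
```

```text
t 5.35 local 32.62 -71.98 59.8 F along -2.31 Fx -0.78 Fz 5.92 w 29.5 g 41.3
t 5.35 pos [645.2 -54.   59.8] yaw 0.0869 d [-638.2 -109.9   58.4] az -0.0 tilt [ 0.002 -0.001 -1.   ] F [-0.58 -2.37  5.92] w 0.347 v 0.014
```

Converted, -54 mm / 1000 = -0.054, -50 mm / 1000 = -0.05.

>>> jog_arm(rows=[[0, -0.005, 0, 0, 0, 0, 1], [0, -0.012, 0, 0, 0, 0, 1], [0, -0.02, 0, 0, 0, 0, 1], [0, -0.028, 0, 0, 0, 0, 1], [0, -0.036, 0, 0, 0, 0, 1], [0, -0.044, 0, 0, 0, 0, 1], [0, -0.05, 0, 0, 0, 0, 1], [0, -0.054, 0, 0, 0, 0, 1]])

```text
t: 6.15
tool_pos: [640.5, -0.3, 59.8]
eef_rot: [0.999, 0.043, 0.001, 0.001]
ft_force: [-1.1, -3.2, 6.4]
width: 0.342
gripper_force: 41.4
```

Converted, -12 mm / 1000 = -0.012, -10 mm / 1000 = -0.01.

>>> jog_arm(rows=[[0, -0.002, 0, 0, 0, 0, 1], [0, -0.004, 0, 0, 0, 0, 1], [0, -0.006, 0, 0, 0, 0, 1], [0, -0.008, 0, 0, 0, 0, 1], [0, -0.01, 0, 0, 0, 0, 1], [0, -0.012, 0, 0, 0, 0, 1]])

```text
t: 6.75
tool_pos: [639.5, 11.3, 59.8]
eef_rot: [0.999, 0.043, 0.001, 0.001]
ft_force: [-1.5, -2.9, 5.9]
width: 0.345
gripper_force: 41.4
```

```bash
python3 -c "
from h import *
st()"
```

```text
t 6.75 local 32.62 -6.44 59.8 F along -2.81 Fx -1.71 Fz 5.94 w 29.3 g 41.4
```

Converted, -6 mm / 1000 = -0.006, -5 mm / 1000 = -0.005.

>>> jog_arm(rows=[[0, -0.001, 0, 0, 0, 0, 1], [0, -0.002, 0, 0, 0, 0, 1], [0, -0.003, 0, 0, 0, 0, 1], [0, -0.004, 0, 0, 0, 0, 1], [0, -0.005, 0, 0, 0, 0, 1], [0, -0.006, 0, 0, 0, 0, 1]])

```text
t: 7.35
tool_pos: [639.0, 17.2, 59.8]
eef_rot: [0.999, 0.043, 0.001, 0.001]
ft_force: [-1.0, -3.6, 6.8]
width: 0.348
gripper_force: 41.4
```

Converted, -5 mm / 1000 = -0.005, -4 mm / 1000 = -0.004.

>>> jog_arm(rows=[[0, -0.001, 0, 0, 0, 0, 1], [0, -0.002, 0, 0, 0, 0, 1], [0, -0.003, 0, 0, 0, 0, 1], [0, -0.004, 0, 0, 0, 0, 1], [0, -0.005, 0, 0, 0, 0, 1]])

```text
t: 7.85
tool_pos: [638.6, 22.2, 59.8]
eef_rot: [0.999, 0.043, 0.001, 0.001]
ft_force: [-1.3, -3.0, 6.3]
width: 0.347
gripper_force: 41.4
```

Converted, -5 mm / 1000 = -0.005, -4 mm / 1000 = -0.004.

>>> jog_arm(rows=[[0, -0.001, 0, 0, 0, 0, 1], [0, -0.002, 0, 0, 0, 0, 1], [0, -0.003, 0, 0, 0, 0, 1], [0, -0.004, 0, 0, 0, 0, 1], [0, -0.005, 0, 0, 0, 0, 1]])

```text
t: 8.35
tool_pos: [638.2, 27.2, 59.8]
eef_rot: [0.999, 0.043, 0.001, 0.001]
ft_force: [-0.9, -3.1, 5.9]
width: 0.349
gripper_force: 41.4
```

Converted, -5 mm / 1000 = -0.005, -4 mm / 1000 = -0.004.

>>> jog_arm(rows=[[0, -0.001, 0, 0, 0, 0, 1], [0, -0.002, 0, 0, 0, 0, 1], [0, -0.003, 0, 0, 0, 0, 1], [0, -0.004, 0, 0, 0, 0, 1], [0, -0.005, 0, 0, 0, 0, 1]])

```text
t: 8.85
tool_pos: [637.7, 32.2, 59.8]
eef_rot: [0.999, 0.043, 0.001, 0.001]
ft_force: [-1.8, -3.2, 6.0]
width: 0.342
gripper_force: 41.4
```

Converted, -5 mm / 1000 = -0.005, -4 mm / 1000 = -0.004.

>>> jog_arm(rows=[[0, -0.001, 0, 0, 0, 0, 1], [0, -0.002, 0, 0, 0, 0, 1], [0, -0.003, 0, 0, 0, 0, 1], [0, -0.004, 0, 0, 0, 0, 1], [0, -0.005, 0, 0, 0, 0, 1]])

```text
t: 9.35
tool_pos: [637.3, 37.2, 59.8]
eef_rot: [0.999, 0.043, 0.001, 0.001]
ft_force: [-1.0, -3.4, 6.1]
width: 0.346
gripper_force: 41.4
```

Converted, -5 mm / 1000 = -0.005, -4 mm / 1000 = -0.004.

>>> jog_arm(rows=[[0, -0.001, 0, 0, 0, 0, 1], [0, -0.002, 0, 0, 0, 0, 1], [0, -0.003, 0, 0, 0, 0, 1], [0, -0.004, 0, 0, 0, 0, 1], [0, -0.005, 0, 0, 0, 0, 1]])

```text
t: 9.85
tool_pos: [636.8, 42.2, 59.8]
eef_rot: [0.999, 0.043, 0.001, 0.001]
ft_force: [-0.6, -3.1, 6.4]
width: 0.347
gripper_force: 41.4
```

Converted, -5 mm / 1000 = -0.005, -4 mm / 1000 = -0.004.

>>> jog_arm(rows=[[0, -0.001, 0, 0, 0, 0, 1], [0, -0.002, 0, 0, 0, 0, 1], [0, -0.003, 0, 0, 0, 0, 1], [0, -0.004, 0, 0, 0, 0, 1], [0, -0.005, 0, 0, 0, 0, 1]])

```text
t: 10.35
tool_pos: [636.4, 47.2, 59.8]
eef_rot: [0.999, 0.043, 0.001, 0.001]
ft_force: [-0.9, -3.2, 5.5]
width: 0.347
gripper_force: 41.4
```

Converted, -5 mm / 1000 = -0.005, -4 mm / 1000 = -0.004.

>>> jog_arm(rows=[[0, -0.001, 0, 0, 0, 0, 1], [0, -0.002, 0, 0, 0, 0, 1], [0, -0.003, 0, 0, 0, 0, 1], [0, -0.004, 0, 0, 0, 0, 1], [0, -0.005, 0, 0, 0, 0, 1]])

```text
t: 10.85
tool_pos: [636.0, 52.1, 59.8]
eef_rot: [0.999, 0.043, 0.001, 0.001]
ft_force: [-1.8, -2.9, 6.0]
width: 0.345
gripper_force: 41.4
```

Converted, -5 mm / 1000 = -0.005, -4 mm / 1000 = -0.004.

>>> jog_arm(rows=[[0, -0.001, 0, 0, 0, 0, 1], [0, -0.002, 0, 0, 0, 0, 1], [0, -0.003, 0, 0, 0, 0, 1], [0, -0.004, 0, 0, 0, 0, 1], [0, -0.005, 0, 0, 0, 0, 1]])

```text
t: 11.35
tool_pos: [635.6, 57.1, 59.8]
eef_rot: [0.999, 0.043, 0.001, 0.001]
ft_force: [-1.0, -3.2, 6.6]
width: 0.345
gripper_force: 41.4
```

Converted, -5 mm / 1000 = -0.005, -4 mm / 1000 = -0.004.

>>> jog_arm(rows=[[0, -0.001, 0, 0, 0, 0, 1], [0, -0.002, 0, 0, 0, 0, 1], [0, -0.003, 0, 0, 0, 0, 1], [0, -0.004, 0, 0, 0, 0, 1], [0, -0.005, 0, 0, 0, 0, 1]])

```text
t: 11.85
tool_pos: [635.1, 62.1, 59.8]
eef_rot: [0.999, 0.043, 0.001, 0.001]
ft_force: [-1.0, -4.3, 7.2]
width: 0.341
gripper_force: 41.4
```

Converted, -2 mm / 1000 = -0.002, -1 mm / 1000 = -0.001.

>>> jog_arm(rows=[[0, -0.001, 0, 0, 0, 0, 1], [0, -0.002, 0, 0, 0, 0, 1]])

```text
t: 12.05
tool_pos: [634.9, 64.1, 59.8]
eef_rot: [0.999, 0.043, 0.001, 0.001]
ft_force: [-1.5, -2.6, 6.4]
width: 0.347
gripper_force: 41.4
```

Converted, -5 mm / 1000 = -0.005, -4 mm / 1000 = -0.004.

>>> jog_arm(rows=[[0, -0.001, 0, 0, 0, 0, 1], [0, -0.002, 0, 0, 0, 0, 1], [0, -0.003, 0, 0, 0, 0, 1], [0, -0.004, 0, 0, 0, 0, 1], [0, -0.005, 0, 0, 0, 0, 1]])

```text
t: 12.55
tool_pos: [634.5, 69.1, 59.8]
eef_rot: [0.999, 0.043, 0.001, 0.001]
ft_force: [-1.3, -3.3, 6.7]
width: 0.347
gripper_force: 41.5
```

Converted, -5 mm / 1000 = -0.005, -4 mm / 1000 = -0.004.

>>> jog_arm(rows=[[0, -0.001, 0, 0, 0, 0, 1], [0, -0.002, 0, 0, 0, 0, 1], [0, -0.003, 0, 0, 0, 0, 1], [0, -0.004, 0, 0, 0, 0, 1], [0, -0.005, 0, 0, 0, 0, 1]])

```text
t: 13.05
tool_pos: [634.1, 74.1, 59.8]
eef_rot: [0.999, 0.043, 0.001, 0.001]
ft_force: [-1.3, -2.9, 6.3]
width: 0.35
gripper_force: 41.5
```

Converted, -5 mm / 1000 = -0.005, -4 mm / 1000 = -0.004.

>>> jog_arm(rows=[[0, -0.001, 0, 0, 0, 0, 1], [0, -0.002, 0, 0, 0, 0, 1], [0, -0.003, 0, 0, 0, 0, 1], [0, -0.004, 0, 0, 0, 0, 1], [0, -0.005, 0, 0, 0, 0, 1]])

```text
t: 13.55
tool_pos: [633.6, 79.1, 59.7]
eef_rot: [0.999, 0.043, 0.001, 0.001]
ft_force: [-1.3, -3.5, 6.4]
width: 0.345
gripper_force: 41.5
```

Converted, -5 mm / 1000 = -0.005, -4 mm / 1000 = -0.004.

>>> jog_arm(rows=[[0, -0.001, 0, 0, 0, 0, 1], [0, -0.002, 0, 0, 0, 0, 1], [0, -0.003, 0, 0, 0, 0, 1], [0, -0.004, 0, 0, 0, 0, 1], [0, -0.005, 0, 0, 0, 0, 1]])

```text
t: 14.05
tool_pos: [633.2, 84.1, 59.8]
eef_rot: [0.999, 0.043, 0.001, 0.001]
ft_force: [-1.8, -4.4, 7.2]
width: 0.341
gripper_force: 41.5
```

Converted, -5 mm / 1000 = -0.005, -4 mm / 1000 = -0.004.

>>> jog_arm(rows=[[0, -0.001, 0, 0, 0, 0, 1], [0, -0.002, 0, 0, 0, 0, 1], [0, -0.003, 0, 0, 0, 0, 1], [0, -0.004, 0, 0, 0, 0, 1], [0, -0.005, 0, 0, 0, 0, 1]])

```text
t: 14.55
tool_pos: [632.8, 89.0, 59.8]
eef_rot: [0.999, 0.043, 0.001, 0.001]
ft_force: [-1.2, -3.6, 6.8]
width: 0.345
gripper_force: 41.5
```

Converted, -5 mm / 1000 = -0.005, -4 mm / 1000 = -0.004.

>>> jog_arm(rows=[[0, -0.001, 0, 0, 0, 0, 1], [0, -0.002, 0, 0, 0, 0, 1], [0, -0.003, 0, 0, 0, 0, 1], [0, -0.004, 0, 0, 0, 0, 1], [0, -0.005, 0, 0, 0, 0, 1]])

```text
t: 15.05
tool_pos: [632.3, 94.0, 59.8]
eef_rot: [0.999, 0.043, 0.001, 0.001]
ft_force: [-0.9, -2.8, 6.7]
width: 0.346
gripper_force: 41.5
```

Converted, -5 mm / 1000 = -0.005, -4 mm / 1000 = -0.004.

>>> jog_arm(rows=[[0, -0.001, 0, 0, 0, 0, 1], [0, -0.002, 0, 0, 0, 0, 1], [0, -0.003, 0, 0, 0, 0, 1], [0, -0.004, 0, 0, 0, 0, 1], [0, -0.005, 0, 0, 0, 0, 1]])

```text
t: 15.55
tool_pos: [632.0, 98.1, 59.8]
eef_rot: [0.999, 0.043, 0.001, 0.001]
ft_force: [-0.7, -9.4, 6.5]
width: 0.345
gripper_force: 41.4
```

The push jumped to 9.4 N, so the carriage has begun to bind. I'll stop here and draw back about 20 mm.

```bash
python3 -c "
from h import *
st()"
```

```text
t 15.55 local 32.64 80.7 59.8 F along -9.31 Fx -1.56 Fz 6.47 w 29.3 g 41.4
```

Converted, 21 mm / 1000 = 0.021, 19 mm / 1000 = 0.019.

>>> jog_arm(rows=[[0, 0.002, 0, 0, 0, 0, 1], [0, 0.006, 0, 0, 0, 0, 1], [0, 0.011, 0, 0, 0, 0, 1], [0, 0.016, 0, 0, 0, 0, 1], [0, 0.019, 0, 0, 0, 0, 1], [0, 0.021, 0, 0, 0, 0, 1], [0, 0.021, 0, 0, 0, 0, 1], [0, 0.021, 0, 0, 0, 0, 1]])

```text
t: 16.35
tool_pos: [633.7, 78.5, 59.8]
eef_rot: [0.999, 0.043, 0.001, 0.0]
ft_force: [-2.2, -0.5, 6.5]
width: 0.346
gripper_force: 41.5
```

```bash
python3 - <<'E'
from h import *
st()
c=cap('top','top1.png');a=c['color'][160:250,180:340,::-1];cv2.imwrite('pics/t1.png',cv2.resize(a,None,fx=5,fy=5,interpolation=cv2.INTER_CUBIC))
c=cap('scene','scene1.png');a=c['color'][150:300,240:440,::-1];cv2.imwrite('pics/s1.png',cv2.resize(a,None,fx=4,fy=4,interpolation=cv2.INTER_CUBIC))
E
```

```text
t 16.35 local 32.6 61.06 59.8 F along -0.33 Fx -2.21 Fz 6.52 w 29.4 g 41.5
```

View pics/s1.png

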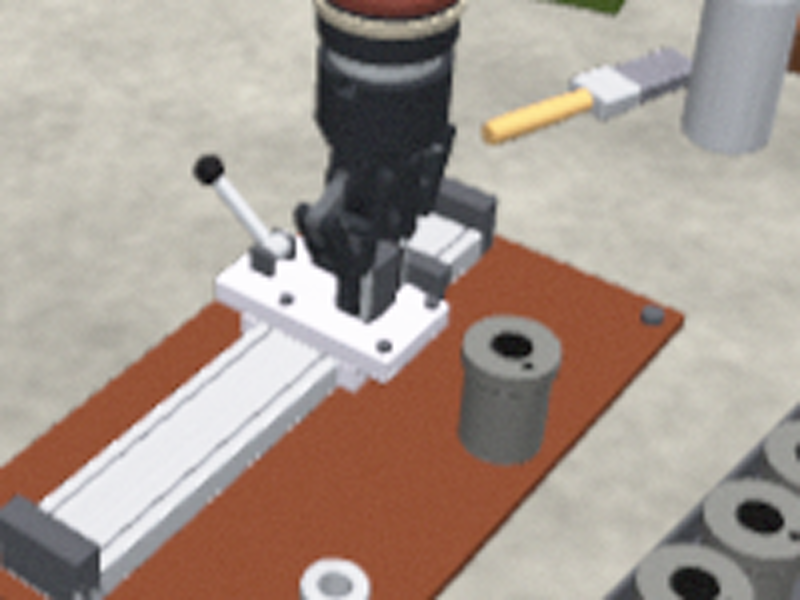

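The scene view shows the carriage drawn back from the shoe, with the lever ball still raised at crop pixel (208,169). Next I'll release, rise, shut the fingers and move over the ball.

Converted, -100 mm / 1000 = -0.1, -80 mm / 1000 = -0.08.

>>> jog_arm(rows=[[0, 0, 0, 0, 0, 0, 0.6], [0, 0, 0, 0, 0, 0, 0.45], [0, 0, 0, 0, 0, 0, 0.3], [0, 0, 0, 0, 0, 0, 0.3], [0, 0, -0.015, 0, 0, 0, 0.3], [0, 0, -0.045, 0, 0, 0, 0.3], [0, 0, -0.08, 0, 0, 0, 0.3], [0, 0, -0.1, 0, 0, 0, 0.3]])

```text
t: 17.25
tool_pos: [633.9, 78.7, 162.7]
eef_rot: [0.999, 0.043, 0.002, 0.0]
ft_force: [0.2, -0.5, -0.2]
width: 0.703
gripper_force: 0.0
```

Converted, -130 mm / 1000 = -0.13, -120 mm / 1000 = -0.12.

>>> jog_arm(rows=[[-0.01, 0, 0, 0, 0, 0, 1], [-0.04, 0, 0, 0, 0, 0, 1], [-0.07, 0, 0, 0, 0, 0, 1], [-0.1, 0, 0, 0, 0, 0, 1], [-0.12, 0, 0, 0, 0, 0, 1], [-0.13, 0, 0, 0, 0, 0, 1], [-0.13, 0, 0, 0, 0, 0, 1], [-0.13, 0, 0, 0, 0, 0, 1]])

```text
t: 18.05
tool_pos: [504.0, 67.4, 159.3]
eef_rot: [0.999, 0.043, 0.001, 0.0]
ft_force: [-0.0, -0.3, 0.6]
width: 0.0
gripper_force: 0.0
```

```bash
python3 - <<'E'
from h import *
st()
fit=np.load('fit.npy');a=fit[2]
s=status.get_state()
for n in('top','scene'):
    c=cap(n,n+'2.png')
    print(n,'tip px',proj(c,s['tool_pos']).round(1),'raised ball px',proj(c,F(fit,(-95,61,106))).round(1))
    for t in('lever_ball','shoe','carriage'):print(t,[(round(r['score'],2),np.round(r['position'],1)) for r in imaging.spot_in(n,t)[:2]])
    u,v=[int(q) for q in proj(c,F(fit,(0,70,60)))[0]]
    cv2.imwrite('pics/%s2c.png'%n,cv2.resize(c['color'][v-60:v+60,u-80:u+80,::-1],None,fx=5,fy=5,interpolation=cv2.INTER_CUBIC));print(u-80,v-60)
E
```

```text
t 18.05 local -97.51 61.26 159.3 F along -0.34 Fx -0.04 Fz 0.61 w 0.0 g 0.0
top tip px [[257.7 234.4]] raised ball px [[258.7 235.3]]
lever_ball [(0.26, array([293.4, 186.5]))]
shoe []
carriage [(0.5, array([303.9, 202.7]))]
173 146
scene tip px [[290.7 172.1]] raised ball px [[291.6 190.4]]
lever_ball [(0.67, array([296.7, 200.5]))]
shoe [(0.46, array([344.7, 213.4]))]
carriage [(0.67, array([323. , 223.3]))]
243 157
```

View pics/top2c.png

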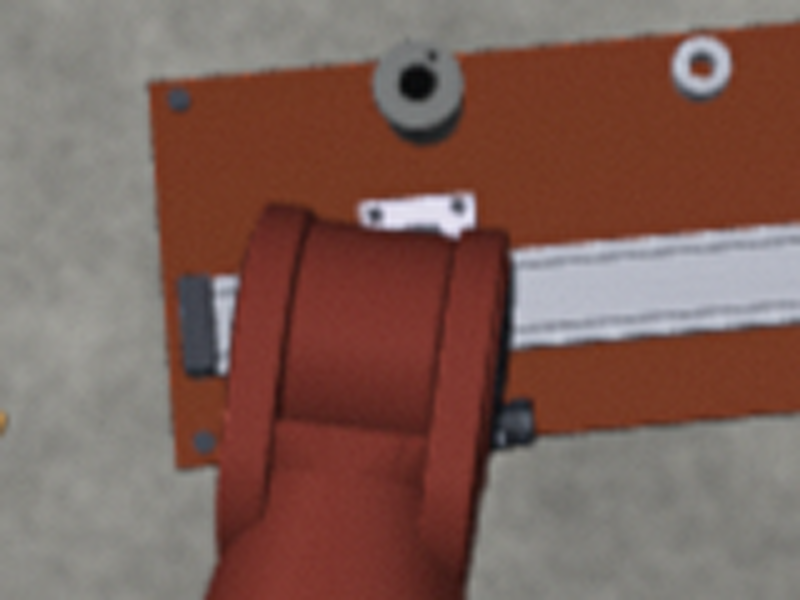

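View pics/scene2c.png

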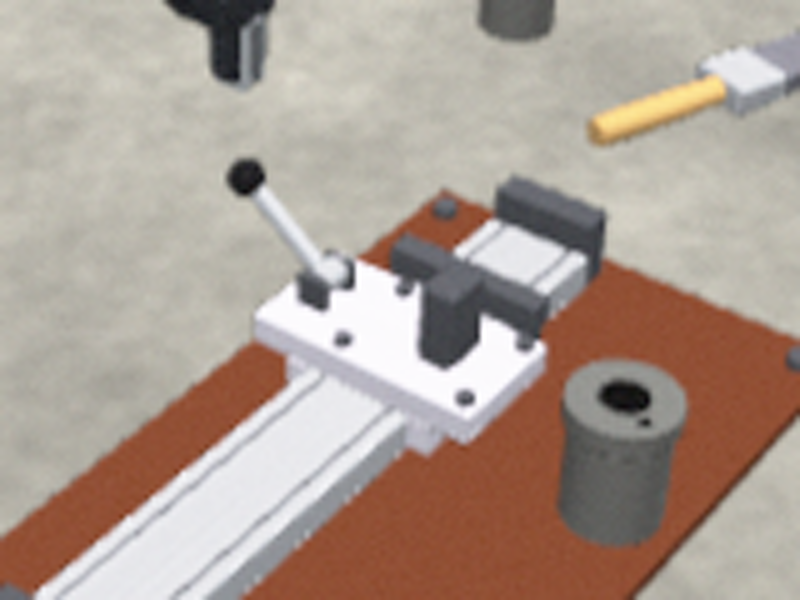

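The scene view shows the ball raised at crop (246,177), directly below the shut fingertips, with a gap visible between carriage and shoe. I'll press the lever along the ball's arc.

Converted, 78 mm / 1000 = 0.078, 72 mm / 1000 = 0.072.

>>> jog_arm(rows=[[0, 0, 0.02, 0, 0, 0, 1], [0, 0, 0.039, 0, 0, 0, 1], [-0.001, 0, 0.048, 0, 0, 0, 1], [-0.004, 0, 0.054, 0, 0, 0, 1], [-0.007, 0, 0.06, 0, 0, 0, 1], [-0.009, 0, 0.066, 0, 0, 0, 1], [-0.011, 0, 0.072, 0, 0, 0, 1], [-0.012, 0, 0.078, 0, 0, 0, 1]])

```text
t: 19.25
tool_pos: [491.2, 66.4, 80.3]
eef_rot: [0.999, 0.043, -0.0, 0.0]
ft_force: [-2.6, -0.0, 3.6]
width: -0.003
gripper_force: 1.9
```

>>> jog_arm(rows=[[-0.0003, 0, 0.002, 0, 0, 0, 1], [-0.0005, 0, 0.004, 0, 0, 0, 1], [-0.0005, 0, 0.005, 0, 0, 0, 1], [-0.0005, 0, 0.005, 0, 0, 0, 1]])

```text
t: 19.65
tool_pos: [491.0, 66.4, 75.3]
eef_rot: [0.999, 0.043, 0.0, 0.0]
ft_force: [-1.3, -0.4, 1.2]
width: 0.003
gripper_force: 0.7
```

```bash
python3 -c "
from h import *
st()"
```

```text
t 19.65 local -110.53 61.36 75.3 F along -0.28 Fx -1.34 Fz 1.18 w 0.3 g 0.7
```

Converted, 2 mm / 1000 = 0.002, 1.5 mm / 1000 = 0.0015.

>>> jog_arm(rows=[[0, 0, 0.0005, 0, 0, 0, 1], [0, 0, 0.001, 0, 0, 0, 1], [0, 0, 0.0015, 0, 0, 0, 1], [0, 0, 0.002, 0, 0, 0, 1]])

```text
t: 20.05
tool_pos: [491.0, 66.4, 73.5]
eef_rot: [0.999, 0.043, 0.0, 0.0]
ft_force: [-4.3, 0.0, 8.1]
width: -0.002
gripper_force: 3.7
```

>>> jog_arm(rows=[[0, 0, 0.0005, 0, 0, 0, 1], [0, 0, 0.0008, 0, 0, 0, 1], [0, 0, 0.0008, 0, 0, 0, 1]])

```text
t: 20.35
tool_pos: [491.0, 66.3, 73.2]
eef_rot: [0.999, 0.043, 0.0, 0.0]
ft_force: [-6.4, 0.2, 10.1]
width: -0.001
gripper_force: 5.1
```

>>> jog_arm(rows=[[0, 0, -0.003, 0, 0, 0, 1], [0, 0, -0.015, 0, 0, 0, 1], [0, 0, -0.04, 0, 0, 0, 1], [-0.02, 0, -0.07, 0, 0, 0, 1], [-0.05, 0, -0.1, 0, 0, 0, 1], [-0.05, 0, -0.12, 0, 0, 0, 1], [-0.05, 0, -0.12, 0, 0, 0, 1], [-0.05, 0, -0.12, 0, 0, 0, 1]])

```text
t: 21.15
tool_pos: [441.6, 62.0, 193.0]
eef_rot: [0.999, 0.043, 0.001, 0.0]
ft_force: [-0.1, 0.0, -1.0]
width: -0.001
gripper_force: 0.0
```

```bash
python3 - <<'E'
from h import *
st();fit=np.load('fit.npy')
c=cap('scene','scene3.png')
im=cv2.resize(c['color'][157:277,243:403,::-1],None,fx=5,fy=5,interpolation=cv2.INTER_CUBIC)
cv2.imwrite('pics/s3.png',im)
k=lambda p:((proj(c,F(fit,p))-[243,157]+.5)*5-.5).round(0).tolist()
print('flat ball',k((-110,61,64)),'carriage top edge y=96',k([(65,96,53),(-65,96,53)]),'shoe back top y=116',k([(45,116,53),(-45,116,53)]))
E
```

```text
t 21.15 local -160.13 61.24 193.0 F along 0.05 Fx -0.07 Fz -1.0 w -0.1 g 0.0
flat ball [[223.0, 226.0]] carriage top edge y=96 [[543.0, 339.0], [332.0, 243.0]] shoe back top y=116 [[531.0, 304.0], [385.0, 239.0]]
```

View pics/s3.png

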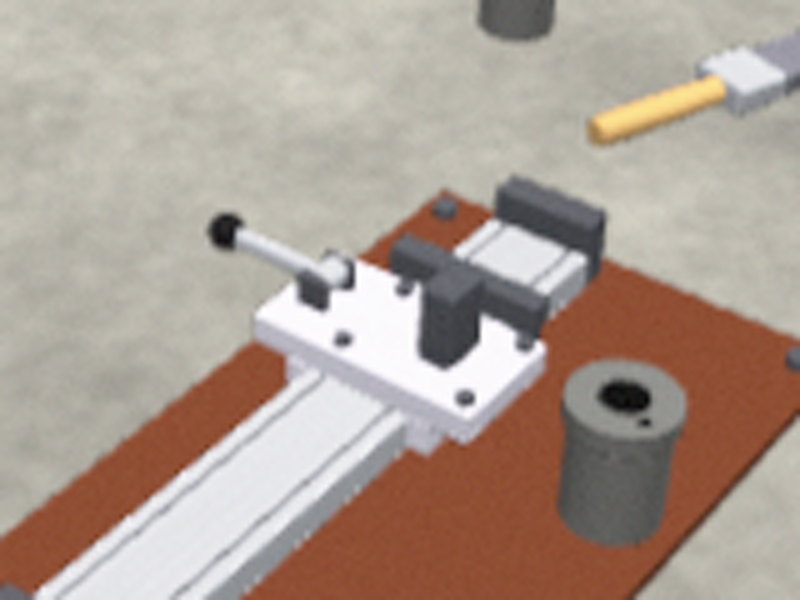

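The scene view shows the lever flat, with the ball at crop (227,231) against a predicted (223,226). The carriage has not moved, the shoe is about 20 mm ahead of it, and the castings and bush are undisturbed.

```bash
python3 -c "
from bench import ctrl
print(ctrl.hand_in())"
```

```text
the job is handed in; nothing more can be done
None
```

The job is handed in, with no verdict returned: I pushed the carriage until it began to bind (about 9 N), drew it back 19.6 mm by the measured tool travel (the gap itself was not measured), and pressed the lever flat onto its stop.

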